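# Square up the vial plate on its locating pin

### The arm

A 7-joint arm with a two-finger parallel gripper is mounted at the origin on the work surface. World frame = base frame: x ahead of the robot, y to its left, z up, the work surface at z = 0. Lengths are in m, angles in rad, forces in N, time in s.
With the tool pointing down it reaches from about 0.375 to 0.925 m from the base axis. Payload 3.1 kg.
Tool frame: the origin (TCP) lies at the very end of the fingers, on their centre line; the grasp point (between the pads) lies 19 mm behind it (manip.hold_point_z is the distance from the TCP to the grasp point, in m); z points along the fingers, y is the line along which they close (so a half turn about z gives the same grasp; the last joint's range is limited). The gripper opens to 85 mm and grips with 20 to 120 N. Pads are 22 mm wide; open, the fingers measure 114 mm over their backs; the gripper's body (76 mm by 85 mm) begins 54 mm behind the grasp point. The pads swing forward as they close: fully open they stand 13 mm farther back than shut.
Start: joints at [1.098, 0.383, 0.044, 1.598, -0.018, 1.161, -0.05], TCP at [0.238, -0.605, 0.231] pointing down, gripper open.
Joint ranges: [-2.61, 2.61], [-0.41, 2.15], [-1.48, 1.57], [0, 2.5], [-1.57, 4.71], [0.05, 1.97], [-2.85, 2.85]. Speed limits (rad/s): [2.79, 2.79, 3.14, 3.14, 3.14, 3.14, 3.14].

### API

Orientations are given as a rotation vector (axis times angle).
In Python, from bench import manip gives the robot as it stands.
- The arm moves only by the tool drive_tool, never from a script. Its argument "targets" is one flat list of numbers, 4 for each row, row after row: the shift along the tool's x, y, z in cm, then the turn about the tool's z in rad. In form: [dx, dy, dz, yaw, dx, dy, dz, yaw, ...]. A call has 1 to 8 rows; each row is the pose to reach, as a shift and turn from the pose commanded when the call began, along the tool's axes at that moment; what a row does not reach only later rows make up. A row lasts 1/10 s, in which the tool goes at most 50 mm and 8.59 degrees, less where a joint would pass 70% of its speed; a pose out of reach is approached as far as the arm can. A call with a gripper value outside its range is refused whole. "hand" is the opening, from 0 (shut) to 1 (fully open), set as the call begins (left out, the last holds). The fingers move at their own pace and stop on an object; "squeeze" is the grip in N (left out, the last holds). Time passes only in rows, so rows that repeat a pose let the fingers close. It gives the time, the measured TCP pose, the force, the opening and the grip force at its end, in the units of the state.
- manip.observe(): the state, without advancing time (a new reading comes with each control period).
- manip.read_camera(name): name is "scene" or "top" or "wrist"; returns the picture (400x640x3 uint8, red, green, blue); there is no depth.
- manip.get_calibration(name): a dict with "K" (3x3 intrinsics, pixels), "R" (3x3) and "t" (3): a world point X has camera coordinates R X + t; the wrist camera has in their place "tool_from_camera" (4x4, takes a point from camera to tool coordinates, whose origin is the TCP and whose axes are the flange's). Camera axes: x right, y down, z forward; pixel columns grow to the right and rows downward; lengths in m; the calibration is good to about 2 mm. A picture is of the moment at which its call begins: read the wrist's pose just before it. get_calibration takes no time and is no camera call.
- manip.job_done(): hands the job in; it is judged then, once.
The state is a dict: "t": time; "qpos": joint angles; "qvel": joint speeds; "tau": joint torques, N m; "tcp_pos": TCP position; "ee_rot": TCP orientation; "contact_force": force on the tool from outside, world axes, zero at the start; "moment": the same for the moment, N m; "opening": finger opening in m; "finger_force": force on a finger pad.
Only numpy, scipy, OpenCV 4.12 (cv2) and the standard library are available. Lean on these libraries where they do the work, as an engineer would, in place of code of your own. Each camera call takes 0.05 s, during which the arm holds its last target. There are 200 camera calls.

### The job

On one of the two grey bases a white vial plate lies askew. Turn it back in place until it lies square with its base, up at the stop pin: push the corner diagonally opposite its notch and let the notch bear on the locating pin, so that it stays at that pin all the while and the plate never leaves the base. Leave the other plate, which is already square, as it is.

Things in the scene. Friction and masses are not known exactly. Their poses are not given: they have to be found in the camera images.
- plate: The askew plate: loose flat white plastic, 130 x 90 x 14 mm, 0.23 kg, dark wells on top, one corner cut by a 14 x 14 mm notch. Origin: underside, where the pin's axis belongs, 6.5 mm from both notch faces. x runs along the long side, y along the short, away from the notch: it spans x -7.5 to 122.5, y -7.5 to 82.5 mm. It starts 25-45 deg clockwise (from above) of square; square = x along the base's x.
- base: Grey flat base under the askew plate, 220 x 220 x 12 mm, fixed to the bench; origin at the centre of its underside, z up. Two steel pins, 10 mm thick, stand 24 mm above its top: the locating pin at x -70, y -10 mm, the stop pin at x 25, y 79 mm, which stops the turning plate's long side at square (1.5 mm play). A 32 mm tall vial stands on it near x -90, y 90 mm.
- base_pin (a point): Foot of the locating pin, on its axis, at the top surface of the base (12 mm above the bench). The askew plate's notch stands at this pin from the start. Axes as the base's.
- other_plate: The plate to leave alone: same shape, size and axes as the askew one, already square on the other base (same base, same pins). Origin likewise on the underside, at the notch where its pin stands.

How it is judged:
By the outcome, as a careful person would: the job done as asked, in the order asked, and still so for the second after the job is handed in, with the robot touching nothing.
It also fails if it takes over 35 s, if anything falls off the work surface, if the arm or the gripper's body presses on something with over 40 N, if the wrist force passes 120 N, or if a joint passes its speed limit or range.

## Working session

There is one attempt and no reset: what is moved stays moved. The work goes in short steps, Python scripts to look and compute and a tool call to move; the robot and the scene stay as the last step left them, time stands still between calls to the robot, and variables do not carry over. Pictures are saved under pics/ and viewed, at most 10 in all, crops included, and the job is handed in when it is done.

Besides the shell and the picture viewer there is one more tool, called after "Call:" as a command line: name --argument value ..., lists and objects as JSON in quotes. drive_tool: Moves the arm, as the interface text tells. Its arguments: {"type":"object","properties":{"targets":{"type":"array","items":{"type":"number"}},"hand":{"type":"number"},"squeeze":{"type":"number"}},"required":["targets"]}

```bash
mkdir -p pics
python3 - <<'E'
from bench import manip
import cv2,numpy as np
for n in("top","scene"):
    im=manip.read_camera(n); cv2.imwrite(f"pics/{n}0.png",im[:,:,::-1]); c=manip.get_calibration(n); print(n,c)
s=manip.observe(); print(s)
E
```

```text
top {'K': array([[465.32053291,   0.        , 321.11149362],
       [  0.        , 465.32053291, 198.17691151],
       [  0.        ,   0.        ,   1.        ]]), 'R': array([[ 0.0096218 , -0.99985325, -0.01417417],
       [-0.9932393 , -0.00791633, -0.1158146 ],
       [ 0.11568539,  0.01519268, -0.99316971]]), 't': array([-0.02404795,  0.47821455,  0.91979058])}
scene {'K': array([[477.8204682 ,   0.        , 322.64531548],
       [  0.        , 477.8204682 , 200.81024377],
       [  0.        ,   0.        ,   1.        ]]), 'R': array([[ 6.49333056e-01,  7.60504151e-01, -1.36673715e-04],
       [ 6.60555105e-01, -5.64083682e-01, -4.95455904e-01],
       [-3.76873367e-01,  3.21625616e-01, -8.68633080e-01]]), 't': array([-0.28906207, -0.30662078,  1.28786228])}
{'t': 0.1, 'qpos': array([ 1.09822394,  0.38380282,  0.04384736,  1.59944044, -0.01791322,
        1.16119155, -0.04986539]), 'qvel': array([ 4.69193134e-04, -3.62533952e-03, -1.35165892e-04, -4.85670793e-03,
        2.77216997e-04, -3.68940123e-04,  2.17960157e-05]), 'tau': array([ 2.74737329e-03, -4.34729540e+01,  1.02926686e+00, -2.50455076e+01,
        1.08653677e-02,  5.43011469e-03,  2.03439578e-05]), 'tcp_pos': array([ 0.23761761, -0.6040793 ,  0.22997002]), 'ee_rot': array([-3.08422943e+00, -5.84960847e-01,  9.04356626e-04]), 'contact_force': array([ 0.31066845, -0.17403871,  1.07931853]), 'moment': array([ 0.04916588, -0.00947991,  0.0079138 ]), 'finger_force': 0.0, 'opening': 0.08508763950919589}
```

View pics/top0.png

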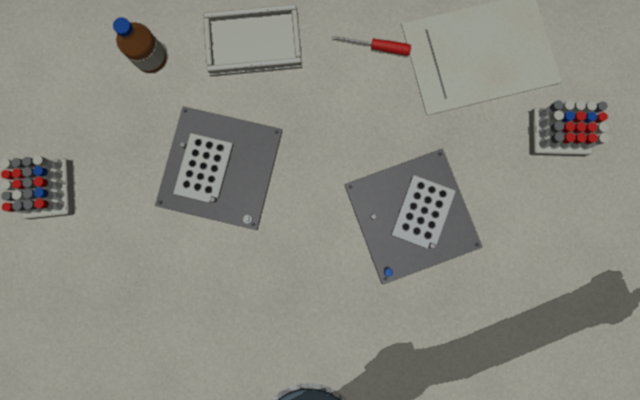

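View pics/scene0.png

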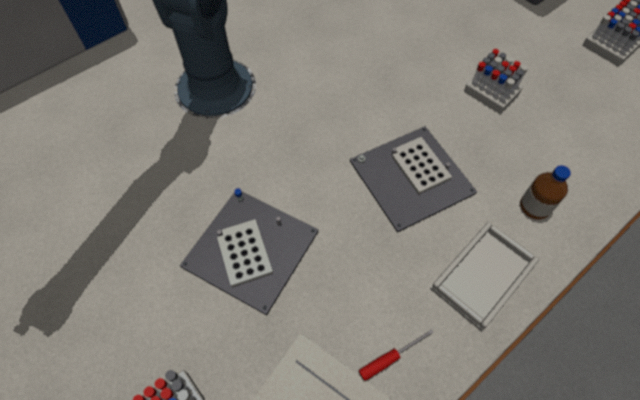

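Both plates are visible. The askew one is on the right-hand base in the top view: vial at (388,272), locating pin about (432,246), stop pin (374,217). The left plate, at (205,168), is square. I'll enlarge the right base.

Run:
```python
import cv2,numpy as np
a=cv2.imread("pics/top0.png")[145:291,338:488]; b=cv2.imread("pics/scene0.png")[180:320,175:325]
cv2.imwrite("pics/c1.png",cv2.resize(a,None,fx=4,fy=4,interpolation=cv2.INTER_CUBIC))
cv2.imwrite("pics/c2.png",cv2.resize(b,None,fx=4,fy=4,interpolation=cv2.INTER_CUBIC))
```

```text
(no output)
```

View pics/c1.png

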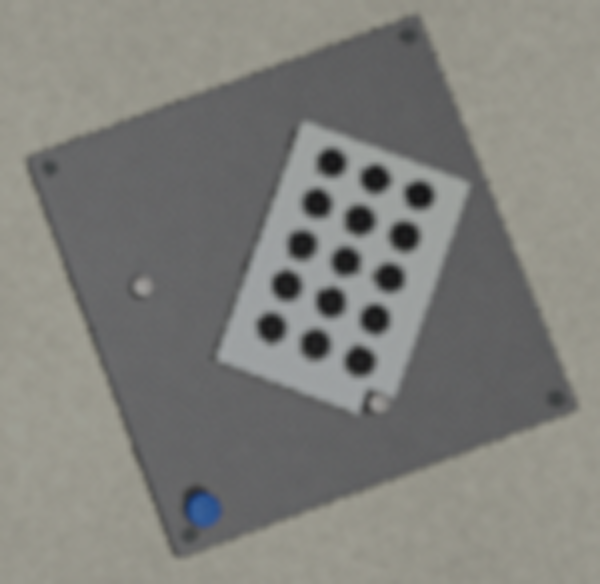

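View pics/c2.png

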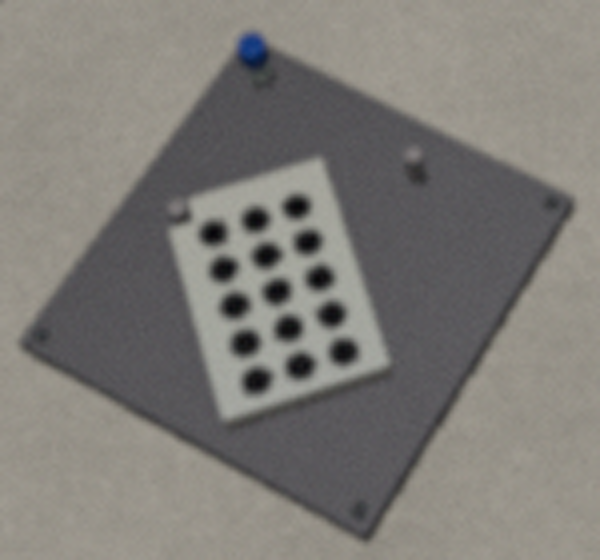

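The top crop shows the plate's far corner at (302,121) and the others at (470,184) and (217,359). The locating pin tip is at (377,404) and the stop pin tip at (143,287). Base corners are (417,15), (28,158), (180,557) and (577,407). The scene crop shows plate corners (390,363), (322,157) and (227,422), pin tips (178,206) and (415,153), and base corners (575,203), (22,344) and (367,535).

```bash
cat > h.py <<'E'
import numpy as np
from bench import manip
from scipy.optimize import least_squares
from scipy.spatial.transform import Rotation as Ro
def proj(n,X):
    c=manip.get_calibration(n); p=(c["K"]@(c["R"]@np.array(X)+c["t"])); return p[:2]/p[2]
def R2(a): return np.array([[np.cos(a),-np.sin(a)],[np.sin(a),np.cos(a)]])
def place(p,x,y): return np.array(p[:2])+R2(p[2])@np.array([x,y])/1000
off={"top":(338,145),"scene":(175,180)}
def fit(obs,p0):
    def f(p): return np.ravel([proj(n,[*place(p,x,y),z])-(np.array(off[n])+(np.array([u,v])+.5)/4-.5) for n,x,y,z,u,v in obs])
    return least_squares(f,p0,loss="soft_l1")
E
python3 - <<'E'
from h import *
t,s="top","scene"
B=[(t,110,-110,.012,417,15),(t,110,110,.012,28,158),(t,-110,110,.012,180,557),(t,-110,-110,.012,577,407),(t,-70,-10,.036,377,404),(t,25,79,.036,143,287),
(s,110,110,.012,575,203),(s,-110,-110,.012,22,344),(s,110,-110,.012,367,533),(s,-70,-10,.036,178,206),(s,25,79,.036,415,153)]
P=[(t,122.5,82.5,.026,302,121),(t,122.5,-7.5,.026,470,184),(t,-7.5,82.5,.026,217,359),(s,122.5,82.5,.026,390,363),(s,-7.5,82.5,.026,322,157),(s,122.5,-7.5,.026,227,422)]
for o in(B,P):
    r=fit(o,[.4,-.2,.3]); print(r.x.round(4),np.degrees(r.x[2])); print(r.fun.reshape(-1,2).round(1).tolist())
    if o is B: print("pin",place(r.x,-70,-10)); 
p=r.x
print("corner",place(p,122.5,82.5))
o=manip.observe(); print(Ro.from_rotvec(o["ee_rot"]).as_matrix().round(3)); print(manip.get_calibration("wrist"))
E
```

```text
[ 0.4465 -0.2078  0.3635] 20.827944605244866
[[0.4, -0.7], [-1.1, -0.1], [-0.8, 1.1], [1.0, 0.6], [0.5, -0.2], [-0.0, -0.1], [0.7, -1.9], [-1.0, -0.4], [0.3, 1.1], [0.3, 0.3], [-0.0, 0.2]]
pin [ 0.38464671 -0.24208165]
[ 0.3842 -0.2431 -0.3513] -20.12546670589218
[[0.1, 0.2], [-0.1, -0.2], [-0.1, 0.3], [0.6, 0.3], [0.0, 0.1], [-0.4, -0.1]]
corner [ 0.52763212 -0.20776575]
[[ 0.931  0.366 -0.001]
 [ 0.366 -0.931  0.002]
 [-0.    -0.002 -1.   ]]
{'K': array([[317.62159055,   0.        , 319.48800458],
       [  0.        , 317.62159055, 200.91056431],
       [  0.        ,   0.        ,   1.        ]]), 'tool_from_camera': array([[-4.33305267e-05, -9.52358614e-01, -3.04980439e-01,
         7.91918316e-02],
       [ 9.99999031e-01,  3.83196426e-04, -1.33867898e-03,
         4.16171158e-04],
       [ 1.39176987e-03, -3.04980202e-01,  9.52357674e-01,
        -1.42401877e-01],
       [ 0.00000000e+00,  0.00000000e+00,  0.00000000e+00,
         1.00000000e+00]])}
```

```bash
cat >> h.py <<'E'
PIN=np.array([.3844,-.2426]); PHI0=np.radians(-20.1); SQ=np.radians(20.8)
def rows(goals,lead=4):
    """goals: (x_mm,y_mm in plate frame, z, plate angle deg); prints shifts from the present pose"""
    o=manip.observe(); R=Ro.from_rotvec(o["ee_rot"]).as_matrix(); a=np.arctan2(R[1,0],R[0,0])
    for x,y,z,ph in goals:
        g=np.r_[PIN+R2(np.radians(ph))@[x/1000,y/1000],z]
        print(ph,(R.T@(g-o["tcp_pos"])*100).round(2),"yaw",round(a-np.radians(ph+lead),3))
    print(o["t"],o["tcp_pos"].round(4),np.degrees(a).round(2),o["contact_force"].round(1),o["opening"])
E
python3 -c "
from h import *
rows([(147,77,.10,-20.1),(147,77,.016,-20.1)])"
```

```text
-20.1 [ 43.   -24.24  13.05] yaw 0.656
-20.1 [ 43.   -24.22  21.45] yaw 0.656
0.1 [ 0.2376 -0.6041  0.23  ] 21.48 [ 0.3 -0.2  1.1] 0.08508763950919589
```

Call:
drive_tool --targets '[3,-1.7,0.5,0.05,7,-4,2,0.15,11,-6.2,4,0.25,15,-8.5,5,0.35,19,-10.7,6,0.45,23,-13,7,0.55,27,-15.2,8,0.62,31,-17.5,9,0.656]' --hand 0

```text
t: 0.9
tcp_pos: [0.4629, -0.3269, 0.1406]
ee_rot: [-3.11, 0.444, 0.001]
contact_force: [1.3, 0.4, 0.2]
opening: 0.0001
finger_force: 0.0
```

```bash
python3 -c "
from h import *
rows([(147,77,.10,-20.1),(147,77,.05,-20.1)])"
```

```text
-20.1 [  5.29 -12.59   4.05] yaw -0.002
-20.1 [  5.29 -12.59   9.05] yaw -0.002
0.9 [ 0.4629 -0.3269  0.1406] -16.24 [1.3 0.4 0.2] 0.00012561823521149723
```

Call:
drive_tool --targets '[1.7,-4,1,0,3.4,-8,2.5,0,5.3,-12.6,4,0,5.3,-12.6,6,0,5.3,-12.6,8,0,5.3,-12.6,9,0,5.3,-12.6,9,0]'

```text
t: 1.6
tcp_pos: [0.546, -0.2219, 0.0491]
ee_rot: [-3.11, 0.441, 0.008]
contact_force: [-0.3, 0.2, -0.1]
opening: 0.0004
finger_force: 0.0
```

Run:
```python
from h import *
import cv2
rows([(147,77,.016,-20.1),(136,77,.016,-20.1)])
o=manip.observe(); c=manip.get_calibration("wrist"); im=manip.read_camera("wrist"); cv2.imwrite("pics/w1.png",im[:,:,::-1])
T=np.eye(4);T[:3,:3]=Ro.from_rotvec(o["ee_rot"]).as_matrix();T[:3,3]=o["tcp_pos"]; M=np.linalg.inv(T@c["tool_from_camera"])
p=[*PIN,PHI0]
for x,y,z in[(122.5,82.5,.026),(122.5,-7.5,.026),(-7.5,82.5,.026),(0,0,.036)]:
    q=c["K"]@(M@np.r_[place(p,x,y),z,1])[:3]; print(x,y,(q[:2]/q[2]).round(1))
```

```text
-20.1 [ 0.26 -0.18  3.31] yaw -0.001
-20.1 [-0.83 -0.26  3.31] yaw -0.001
1.6 [ 0.546  -0.2219  0.0491] -16.14 [-0.3  0.2 -0.1] 0.00036687233583072826
122.5 82.5 [305.  277.2]
122.5 -7.5 [455.  286.4]
-7.5 82.5 [295.1 434.8]
0 0 [414.3 447.9]
```

View pics/w1.png

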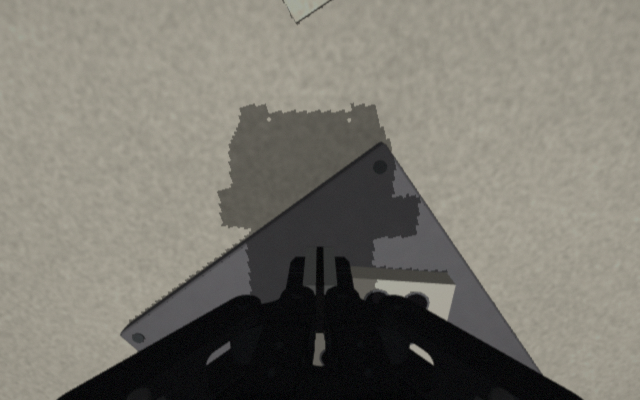

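The wrist view shows the plate's near-right corner at (455,285), against a prediction of (455,286). The fit is good, so I'll descend beside the short end.

Call:
drive_tool --targets '[0.2,-0.2,1.2,0,0.2,-0.2,2.4,0,0.2,-0.2,3.2,0,0.2,-0.2,3.3,0,0.2,-0.2,3.3,0]'

```text
t: 2.15
tcp_pos: [0.5503, -0.2207, 0.0177]
ee_rot: [-3.11, 0.44, 0.002]
contact_force: [0.4, -0.6, 0.3]
opening: -0.0004
finger_force: 0.0
```

Call:
drive_tool --targets '[-0.2,0,0,0,-0.4,0,0,0,-0.6,0,0,0,-0.8,0,0,0,-1.0,-0.1,0,0,-1.0,-0.1,0,0]'

```text
t: 2.75
tcp_pos: [0.5411, -0.2168, 0.0183]
ee_rot: [-3.11, 0.44, 0.0]
contact_force: [-0.1, 0.6, 0.6]
opening: -0.0001
finger_force: 0.0
```

Run:
```python
from h import *
import cv2
rows([(136,77,.016,-20.1),(134,77,.016,-20.1)])
im=manip.read_camera("top")[145:291,338:488,::-1]; cv2.imwrite("pics/t1.png",cv2.resize(im,None,fx=4,fy=4,interpolation=cv2.INTER_CUBIC))
```

```text
-20.1 [-0.23  0.09  0.23] yaw -0.0
-20.1 [-0.43  0.08  0.23] yaw -0.0
2.75 [ 0.5411 -0.2168  0.0183] -16.1 [-0.1  0.6  0.6] -9.820448301138677e-05
```

View pics/t1.png

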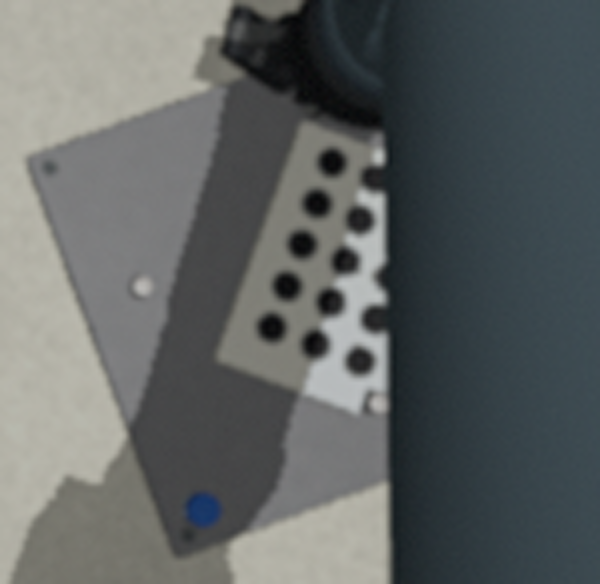

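The plate hasn't moved, with corners (302,121) and (217,359) where they were. The finger stands just off its short end. I'll touch gently.

Call:
drive_tool --targets '[-0.1,0.05,0.1,0,-0.2,0.1,0.2,0,-0.3,0.1,0.2,0,-0.4,0.1,0.2,0,-0.45,0.1,0.2,0,-0.45,0.1,0.2,0]'

```text
t: 3.4
tcp_pos: [0.537, -0.2168, 0.0164]
ee_rot: [3.111, -0.44, 0.001]
contact_force: [1.0, -0.1, -0.7]
opening: 0.0002
finger_force: 0.2
```

Run:
```python
from h import *
rows([(133,77,.016,-20.1+k) for k in(0,2,4,6,8)])
```

```text
-20.1 [-0.14 -0.04  0.04] yaw -0.0
-18.1 [-0.38 -0.52  0.04] yaw -0.035
-16.1 [-0.64 -0.99  0.04] yaw -0.07
-14.100000000000001 [-0.92 -1.45  0.04] yaw -0.105
-12.100000000000001 [-1.21 -1.9   0.04] yaw -0.14
3.4 [ 0.537  -0.2168  0.0164] -16.11 [ 1.  -0.1 -0.7] 0.0001929680761502706
```

Call:
drive_tool --targets '[-0.2,-0.2,0,-0.02,-0.35,-0.45,0,-0.035,-0.5,-0.75,0,-0.05,-0.65,-1.0,0,-0.07,-0.8,-1.2,0,-0.09,-0.92,-1.45,0,-0.105,-1.05,-1.7,0,-0.12,-1.2,-1.9,0,-0.14]'

```text
t: 4.2
tcp_pos: [0.5306, -0.195, 0.0163]
ee_rot: [-3.134, 0.219, -0.0]
contact_force: [0.5, -0.1, 0.4]
opening: 0.0001
finger_force: 0.5
```

Run:
```python
from h import *
import cv2
rows([(133,77,.016,-12.1+k) for k in(0,2,4,6,8)])
im=manip.read_camera("top")[145:291,338:488,::-1]; im2=manip.read_camera("scene")[180:320,175:325,::-1]
a=cv2.resize(im,(400,400),interpolation=cv2.INTER_CUBIC);b=cv2.resize(im2,(400,400),interpolation=cv2.INTER_CUBIC)
cv2.imwrite("pics/t2.png",np.hstack([a,b]))
```

```text
-12.1 [-0.    0.02  0.03] yaw 0.002
-10.1 [-0.25 -0.45  0.03] yaw -0.033
-8.1 [-0.51 -0.92  0.03] yaw -0.068
-6.1 [-0.78 -1.38  0.03] yaw -0.103
-4.1 [-1.07 -1.83  0.03] yaw -0.138
4.2 [ 0.5306 -0.195   0.0163] -8.0 [ 0.5 -0.1  0.4] 5.5785104763280315e-05
```

View pics/t2.png

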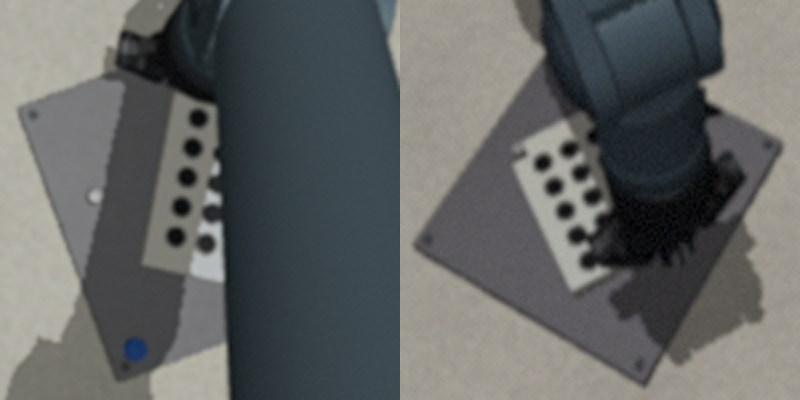

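The plate is turning with the finger: its long edge now runs (172,93)–(142,265), about -11° in the world. The notch is still at the pin at (517,152) in the right half. Continuing along the arc.

Call:
drive_tool --targets '[-0.12,-0.22,0,-0.017,-0.25,-0.45,0,-0.035,-0.38,-0.7,0,-0.05,-0.5,-0.92,0,-0.07,-0.65,-1.15,0,-0.087,-0.8,-1.38,0,-0.105,-0.93,-1.6,0,-0.12,-1.07,-1.83,0,-0.14]'

```text
t: 5.1
tcp_pos: [0.5224, -0.1754, 0.0163]
ee_rot: [3.142, 0.001, -0.0]
contact_force: [1.5, -0.1, -1.0]
opening: 0.0001
finger_force: 0.4
```

```bash
python3 -c "
from h import *
rows([(133,77,.016,-4.1+k) for k in(0,4,8)])"
```

```text
-4.1 [ 0.02 -0.01  0.03] yaw 0.002
-0.09999999999999964 [-0.48 -0.96  0.03] yaw -0.068
3.9000000000000004 [-1.05 -1.87  0.03] yaw -0.138
5.1 [ 0.5224 -0.1754  0.0163] 0.02 [ 1.5 -0.1 -1. ] 7.005178895881489e-05
```

Call:
drive_tool --targets '[-0.12,-0.22,0,-0.017,-0.25,-0.45,0,-0.035,-0.38,-0.7,0,-0.05,-0.5,-0.92,0,-0.07,-0.65,-1.15,0,-0.087,-0.8,-1.38,0,-0.105,-0.93,-1.6,0,-0.12,-1.07,-1.83,0,-0.14]'

```text
t: 5.9
tcp_pos: [0.5117, -0.1571, 0.0163]
ee_rot: [3.134, 0.22, -0.0]
contact_force: [1.2, -0.5, 0.1]
opening: 0.0001
finger_force: 0.4
```

Run:
```python
from h import *
import cv2
rows([(133,77,.016,3.9+k) for k in(0,2,4,6,8)])
im=manip.read_camera("top")[145:291,338:488,::-1]; im2=manip.read_camera("scene")[180:320,175:325,::-1]
a=cv2.resize(im,(400,400),interpolation=cv2.INTER_CUBIC);b=cv2.resize(im2,(400,400),interpolation=cv2.INTER_CUBIC)
cv2.imwrite("pics/t3.png",np.hstack([a,b]))
```

```text
3.9 [ 0.02 -0.03  0.03] yaw 0.003
5.9 [-0.22 -0.51  0.03] yaw -0.032
7.9 [-0.48 -0.98  0.03] yaw -0.067
9.9 [-0.75 -1.44  0.03] yaw -0.102
11.9 [-1.05 -1.89  0.03] yaw -0.137
5.9 [ 0.5117 -0.1571  0.0163] 8.04 [ 1.2 -0.5  0.1] 7.668792329898077e-05
```

View pics/t3.png

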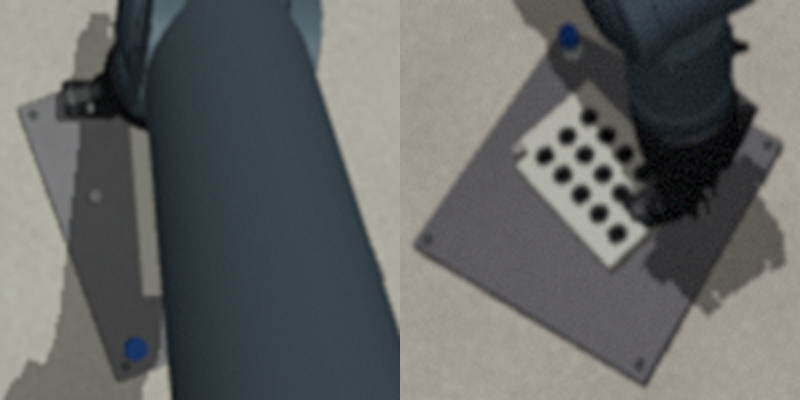

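The notch is still at the pin at (518,153), with the plate at about +3°. Continuing.

Call:
drive_tool --targets '[-0.1,-0.25,0,-0.017,-0.22,-0.5,0,-0.035,-0.35,-0.75,0,-0.05,-0.48,-0.98,0,-0.067,-0.62,-1.2,0,-0.085,-0.75,-1.44,0,-0.102,-0.9,-1.67,0,-0.12,-1.05,-1.89,0,-0.137]'

```text
t: 6.8
tcp_pos: [0.4987, -0.1397, 0.0163]
ee_rot: [-3.111, -0.434, -0.0]
contact_force: [0.0, -0.2, -0.5]
opening: -0.0002
finger_force: 0.4
```

Call:
drive_tool --targets '[-0.12,-0.22,0,-0.017,-0.25,-0.45,0,-0.035,-0.38,-0.7,0,-0.05,-0.5,-0.92,0,-0.07,-0.65,-1.15,0,-0.087,-0.8,-1.38,0,-0.105,-0.8,-1.38,0,-0.105]'

```text
t: 7.5
tcp_pos: [0.4869, -0.1285, 0.0162]
ee_rot: [-3.084, -0.596, 0.001]
contact_force: [0.2, 0.5, -0.8]
opening: -0.0003
finger_force: 0.1
```

```bash
python3 -c "
from h import *
rows([(133,77,.016,17.9+k) for k in(0,1,2,3,4)])"
```

```text
17.9 [0.04 0.01 0.02] yaw -0.0
18.9 [-0.08 -0.23  0.02] yaw -0.018
19.9 [-0.2  -0.47  0.02] yaw -0.035
20.9 [-0.33 -0.71  0.02] yaw -0.053
21.9 [-0.46 -0.94  0.02] yaw -0.07
7.5 [ 0.4869 -0.1285  0.0162] 21.87 [ 0.2  0.5 -0.8] -0.00028289479430010725
```

Call:
drive_tool --targets '[-0.06,-0.12,0,-0.01,-0.1,-0.24,0,-0.018,-0.16,-0.36,0,-0.027,-0.22,-0.47,0,-0.035,-0.28,-0.6,0,-0.044,-0.35,-0.71,0,-0.053,-0.35,-0.71,0,-0.053]'

```text
t: 8.2
tcp_pos: [0.4813, -0.1234, 0.0163]
ee_rot: [-3.068, -0.677, 0.0]
contact_force: [0.2, -0.5, -0.3]
opening: 0.0003
finger_force: 0.2
```

Call:
drive_tool --targets '[-0.04,-0.06,0,-0.005,-0.07,-0.12,0,-0.01,-0.1,-0.18,0,-0.014,-0.14,-0.24,0,-0.018,-0.14,-0.24,0,-0.018]'

```text
t: 8.7
tcp_pos: [0.4792, -0.1219, 0.0163]
ee_rot: [-3.062, -0.704, -0.0]
contact_force: [1.4, 1.1, -0.8]
opening: -0.0001
finger_force: 0.4
```

Run:
```python
from h import *
import cv2
rows([(133,77,.016,21.9+k) for k in(0,1)])
im2=manip.read_camera("scene")[180:320,175:325,::-1]
cv2.imwrite("pics/t4.png",cv2.resize(im2,None,fx=4,fy=4,interpolation=cv2.INTER_CUBIC))
```

```text
21.9 [ 0.01 -0.03  0.03] yaw 0.0
22.9 [-0.11 -0.27  0.03] yaw -0.017
8.7 [ 0.4792 -0.1219  0.0163] 25.9 [ 1.4  1.1 -0.8] -0.00013557338396855216
```

View pics/t4.png

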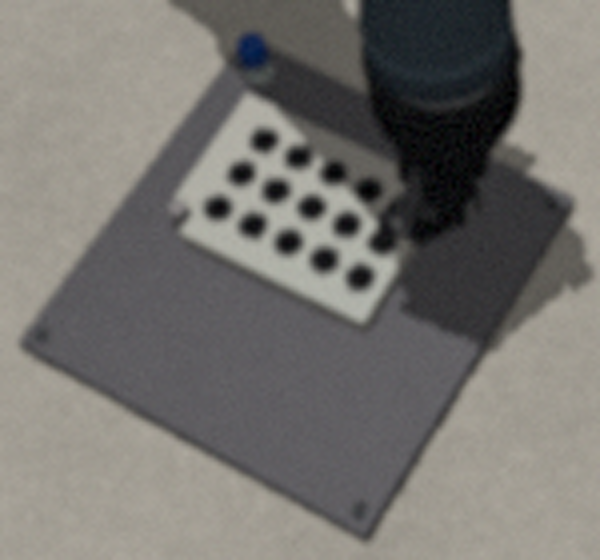

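The plate looks nearly square, with the notch at the pin (178,210). The long row of wells runs from (218,208) to (359,277). I'll fit the angle.

Run:
```python
from h import *
def un(u,v,n="scene",z=.026):
    c=manip.get_calibration(n); p=np.array(off[n])+(np.array([u,v])+.5)/4-.5
    d=c["R"].T@np.linalg.solve(c["K"],[*p,1]); o=-c["R"].T@c["t"]; return (o+d*(z-o[2])/d[2])[:2]
def ang(L):
    P=np.array([un(*q) for q in L]); d=P[-1]-P[0]; return np.degrees(np.arctan2(d[1],d[0]))
print("wells before (-20.1)",ang([(213,233),(257,380)]),ang([(297,206),(344,352)]))
print("now",ang([(218,208),(359,277)]),ang([(242,173),(383,241)]),"short",ang([(218,208),(265,140)])-90,ang([(359,277),(383,241)])-90,"edge",ang([(181,232),(367,327)]))
s="scene"; r=fit([(s,-7.5,82.5,.026,243,92),(s,122.5,-7.5,.026,367,327),(s,6.5,-7.5,.026,181,232)],[*PIN,.38]);print(r.x,np.degrees(r.x[2]),r.fun.round(1))
```

```text
wells before (-20.1) -20.19830161181333 -20.37657709700531
now 22.204335291825092 22.228594460503327 short 21.785600100983757 20.613386765034264 edge 21.52256163115652
[ 0.38405093 -0.24494299  0.40011516] 22.92490984743922 [ 0.7  0.6 -0.3 -1.1 -0.2  0.4]
```

Call:
drive_tool --targets '[-0.05,-0.05,0,0,-0.08,-0.08,0,0,-0.1,-0.1,0,0,-0.1,-0.1,0,0]'

```text
t: 9.15
tcp_pos: [0.4782, -0.1215, 0.0163]
ee_rot: [3.062, 0.704, 0.001]
contact_force: [1.8, -0.5, -1.9]
opening: -0.0
finger_force: 0.9
```

Call:
drive_tool --targets '[-0.05,0,0,0,-0.1,0,0,0,-0.1,0,0,0]'

```text
t: 9.45
tcp_pos: [0.4781, -0.1216, 0.0165]
ee_rot: [3.062, 0.704, 0.003]
contact_force: [2.5, 1.6, -1.0]
opening: -0.0002
finger_force: 2.0
```

The finger is blocked: it hardly moved while the force rose, so the plate is at the stop. I'll retract straight away from the face, then lift and clear the view.

Call:
drive_tool --targets '[0.2,0,0,0,0.6,0,0,0,1.2,0,0,0,2.0,0,0,0,2.0,0,-2,0,2.0,0,-5,0,2.0,0,-9,0,2.0,0,-13,0]'

```text
t: 10.25
tcp_pos: [0.4945, -0.1128, 0.1471]
ee_rot: [-3.061, -0.704, 0.003]
contact_force: [0.8, -0.6, 0.4]
opening: -0.0
finger_force: 0.0
```

Call:
drive_tool --targets '[4,0,-2,0,8,0,-4,0,12,0,-6,0,16,0,-6,0,20,0,-6,0,24,0,-6,0,24,0,-6,0]'

```text
t: 10.95
tcp_pos: [0.714, -0.0026, 0.2047]
ee_rot: [-3.056, -0.711, -0.003]
contact_force: [-0.4, 1.1, -0.6]
opening: 0.0003
finger_force: 0.0
```

Run:
```python
from h import *
import cv2
rows([])
im=manip.read_camera("top")[145:291,338:488,::-1]; im2=manip.read_camera("scene")[180:320,175:325,::-1]
cv2.imwrite("pics/f_top.png",cv2.resize(im,None,fx=4,fy=4,interpolation=cv2.INTER_CUBIC))
a=cv2.resize(im[:,:],None,fx=2.66,fy=2.66,interpolation=cv2.INTER_CUBIC);b=cv2.resize(im2,None,fx=2.66,fy=2.66,interpolation=cv2.INTER_CUBIC)
h=min(a.shape[0],b.shape[0]);cv2.imwrite("pics/t5.png",np.hstack([a[:h],b[:h]]))
```

```text
10.95 [ 0.714  -0.0026  0.2047] 26.21 [-0.4  1.1 -0.6] 0.0002950548872225765
```

View pics/t5.png

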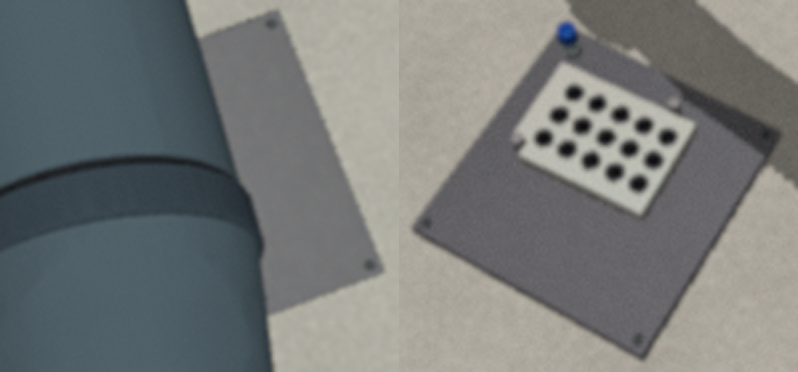

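In the final view the long side lies against the stop pin at (673,101). The notch is at the locating pin at (518,142), and the plate edges run parallel to the base. The arm is clear, so I'm handing in.

```bash
python3 -c "
from bench import manip
print(manip.job_done())"
```

```text
the job is handed in; nothing more can be done
None
```

The askew plate now lies square on its base, long side at the stop pin and notch at the locating pin in the last picture; the other plate was never touched, and I handed in at about 11 s with the arm clear.

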